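Hang the tip tin on the welding caddy and hold the caddy up level

TASK

Hang the blue tip tin by its handle on the two yellow prongs at the end of the red welding caddy and let go of it, while the caddy still stands on the bench. Then take the caddy by its black handle, lift it about 10 cm clear of the bench with the tin still hanging on it, and finish while holding it there, steady and level. Do not tip the caddy or the tin over on the way, and leave everything else on the bench where it is.

Things in the scene. Friction and masses are not known exactly. Their poses are not given: they have to be found in the camera images.
- caddy: Loose red sheet-steel carry caddy, open tray 140 (its x) by 230 (its y) mm, walls 60 mm high, about 0.55 kg (0.45 to 0.7) with fixed pipe fittings in it, all lower than its walls. Origin at the centre of its underside; z up; its +y end carries the hook of two yellow prongs. Starts standing on the bench, turned at most 0.45 rad from the world axes.
- caddy_grip (a point): Middle of the caddy's black handle bar, 126 mm above its underside, over its centre; caddy axes. The bar runs along y, 160 mm long, 14 mm wide (along x, the way to grip it), 18 mm high, on 12 mm posts 70 mm either side of the middle; free underneath between them. With the tin hung, the caddy balances within about 20 mm of this point.
- hook_seat (a point): Where the middle of the tin's bar should lie on the hook: 157 mm out along the caddy's +y, 115 mm above its underside; caddy axes. Two level arms 8 mm wide at x = -30 and +30 mm, 8 mm thick, tops 5 mm below this point, run out along +y from the end wall (42 mm behind it) to upturned tips, inner face 16 mm beyond it, tops 7 mm above it. The 52 mm between the arms is free for fingers.
- tin: Loose blue open tin holding copper tips (fixed in it), 112 (its x) by 56 (its y) by 45 mm high, about 0.1 kg, with a rigid aluminium handle arching over it along its x. Origin at the centre of its underside, z up. Starts standing on the bench; its two ends are alike.
- tin_bail (a point): Middle of the tin's handle bar, 95 mm above the tin's underside; tin axes. The bar runs along x, 10 mm wide (along y, the way to grip it) and 10 mm high; 100 mm of it is free between the uprights, 45 mm above the rim. Hung, its underside lies across both arms of the hook, parallel to the caddy's x, either way round, the tin 20 mm clear of the bench.
- magnet: Bystander: loose yellow triangular welding magnet, about 90 by 80 by 22 mm, lying flat; origin under its middle.
- roller: Bystander: grey pipe roller 74 mm across with a stub shaft on top, 197 mm high, standing; origin at its underside.
- spray: Bystander: white and green spray can 64 mm across, 190 mm high, standing; origin at its underside.
- brush: Bystander: brush 180 mm long, lying on the bench at the right; origin under its middle.
- hammer: Bystander: hammer lying on the bench at the right; origin under its middle.
Mind the look-alikes: they are no part of the job. Of the things like the tin, leave any that is green or pink; of the rest the larger one is meant.

How it is judged:
By the outcome, as a careful person would: the job done as asked, in the order asked, and still so for the second after the job is handed in, while the arm keeps its last pose, push and grip.
It also fails if it takes over 59 s, if anything falls off the work surface, if the arm or the gripper's body presses on something with over 40 N, if the wrist force passes 120 N, or if a joint passes its speed limit or range.

ROBOT

A 6-joint arm with a two-finger parallel gripper is mounted at the origin on the work surface. World frame = base frame: x ahead of the robot, y to its left, z up, the work surface at z = 0. Lengths are in mm, angles in degrees, forces in N, time in s.
With the tool pointing down it reaches from about 400 to 825 mm from the base axis. Payload 7 kg.
Tool frame: the origin (TCP) lies on the centre line of the jaws, within the pads' length; the fingertips stand 22 mm ahead of it and the grasp point (between the pads) lies 3 mm ahead of it; x points along the fingers, y is the direction in which the jaws open and shut, and the axes are right-handed (so a half turn about x gives the same grasp; the last joint's range is limited). The gripper opens to 88 mm and grips with 3 to 60 N. Pads are 19 mm wide; open, the fingers measure 130 mm over their backs; the gripper's body (78 mm by 193 mm) begins 47 mm behind the grasp point.
Start: joints at [-50.243, 20.546, 0.682, 0, -70.136, -16.507], TCP at [266.431, -620.169, 248.561] pointing down, gripper open.
Joint ranges: [-176.03, 176.03], [-82.01, 121.73], [-58.28, 71.71], [-173.87, 95.51], [-174.79, -0.11], [-173.66, 173.66]. Speed limits (degrees/s): [136.94, 136.94, 172.46, 180, 180, 180].

INTERFACE

Orientations are given as [roll, pitch, yaw] about the fixed x, y, z axes, in that order (R = Rz(yaw) Ry(pitch) Rx(roll)).
In Python, from bench import bot, optics gives the robot as it stands. The module is installed in compiled form; this text tells all that it offers. Calls block until the motion is done:
- bot.move_ptp(position, orientation): joint-space move of the TCP to a pose.
- bot.move_linear(position, rotation=None, v=150, threshold=None): straight line of the TCP; rotation=None keeps the orientation; v is the mean speed in mm/s. With threshold (N) it stops when the force on the tool has changed by that much, and returns True; else False.
- bot.move_joints(angles): joint-space move.
- bot.open_gripper() and bot.clamp(effort=None): open the fingers fully, or close them until they stop; effort is the grip in N (None keeps the last).
- bot.pause(seconds).
- bot.ik(position, orientation): joint angles nearest the present ones, or None.
- bot.sense(): the state.
- optics.snapshot(name): name is "scene" or "side" or "wrist"; returns a dict with "pixels" (480x640x3 uint8, blue, green, red), "K" (3x3 intrinsics, pixels), "R" (3x3) and "t" (3): a world point X has camera coordinates R X + t; the wrist camera has in their place "tool_from_camera" (4x4, takes a point from camera to tool coordinates, whose origin is the TCP and whose axes are the tool frame's). Camera axes: x right, y down, z forward; pixel columns grow to the right and rows downward; lengths in mm; the calibration is good to about 2 mm. A picture is of the moment at which its call begins: read the wrist's pose just before it. There is no depth.
A pose or a line that the arm cannot do raises bot.PlanningError and nothing moves.
- bot.hand_in(): hands the job in, once; it reports no verdict.
Trained networks look in the newest picture that a camera, given by its name, has taken for a name from the list of things; names that differ only in an ending like _2 or _b are one class to them, and where a whole thing is asked for, a point or a joint stands for the part that bears it (a point fixed in the world has none). Each returns a list of dicts, best first, with "conf" (0 to 1); they miss things now and then, are a little off and sometimes report something else, mostly with a low value. They report only what shows in the picture. A call takes as long as a camera call. They do not tell look-alikes from the thing itself.
- optics.trace(camera, thing): "mask" (480x640 bool, what is visible of it) and "position" ([column, row] in pixels, amid what is visible of it).
The state is a dict: "t": time; "joints": joint angles; "qvel": joint speeds; "effort": joint torques, N m; "position": TCP position; "tcp_rot": TCP orientation; "ft_force": force on the tool from outside, world axes, zero at the start; "ft_torque": the same for the moment, N m; "width": finger opening in mm.
Only numpy, scipy, OpenCV 4.12 (cv2) and the standard library are available. Lean on these libraries where they do the work, as an engineer would, in place of code of your own. Each camera call takes 0.05 s, during which the arm holds its last target. There are 200 camera calls.

## Working session

There is one attempt and no reset: what is moved stays moved. The work goes in short steps, each a Python script; the robot and the scene stay as the last script left them, time stands still between calls to the robot, and variables do not carry over. Pictures are saved under pics/ and viewed, about 8 in all and at most 12, crops included, and the job is handed in when it is done.

```bash
mkdir -p pics
python3 - <<'E'
from bench import bot, optics
import cv2, numpy as np, pickle
D={}
for c in ["scene","side"]:
    s=optics.snapshot(c); D[c]=s
    cv2.imwrite(f"pics/{c}0.png",s["pixels"])
    for n in ["caddy","tin","caddy_grip","hook_seat","tin_bail"]:
        r=optics.trace(c,n); D[c,n]=r
        for d in r[:4]:
            m=d["mask"]; print(c,n,round(d["conf"],2),np.round(d["position"]),m.sum())
    print(np.round(s["K"],1).tolist(),np.round(-s["R"].T@s["t"]),np.round(s["R"],2).tolist())
pickle.dump(D,open("d0.pkl","wb"))
st=bot.sense();print(st["t"],st["tcp_rot"],st["width"])
E
```

```text
scene caddy 0.91 [296. 259.] 6144
scene caddy 0.15 [423. 200.] 1330
scene tin 0.77 [459. 188.] 748
scene tin 0.74 [376. 191.] 621
scene tin 0.56 [406. 161.] 884
scene caddy_grip 0.63 [295. 263.] 6115
scene hook_seat 0.65 [293. 259.] 6308
scene hook_seat 0.57 [273. 360.] 2000
scene tin_bail 0.89 [406. 157.] 960
scene tin_bail 0.85 [375. 195.] 662
scene tin_bail 0.74 [457. 188.] 719
scene tin_bail 0.56 [422. 204.] 1279
[[561.8, 0.0, 316.8], [0.0, 561.8, 248.0], [0.0, 0.0, 1.0]] [1291. -280. 1161.] [[0.31, 0.95, -0.01], [0.76, -0.25, -0.59], [-0.57, 0.18, -0.8]]
side caddy 0.77 [333. 265.] 4145
side tin 0.76 [317. 403.] 2015
side tin 0.61 [245. 408.] 1025
side tin 0.61 [320. 350.] 783
side tin 0.56 [268. 371.] 1970
side caddy_grip 0.58 [330. 264.] 4234
side caddy_grip 0.48 [269. 370.] 1965
side hook_seat 0.96 [334. 262.] 4138
side tin_bail 0.94 [323. 352.] 736
side tin_bail 0.89 [268. 364.] 1910
side tin_bail 0.84 [240. 408.] 1098
side tin_bail 0.66 [317. 408.] 2041
[[495.3, 0.0, 323.0], [0.0, 495.3, 249.9], [0.0, 0.0, 1.0]] [-56. 814. 944.] [[-0.83, -0.56, 0.01], [-0.36, 0.51, -0.78], [0.43, -0.65, -0.62]]
0.6 [-86.16458301  89.99935629 -62.91411161] 87.33173200220733
```

View pics/scene0.png

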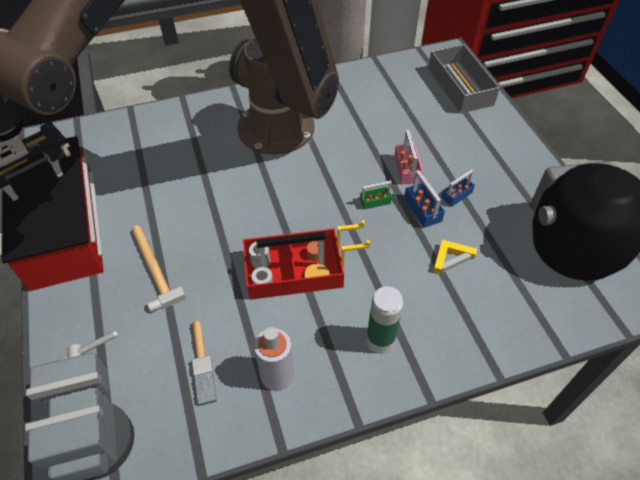

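View pics/side0.png

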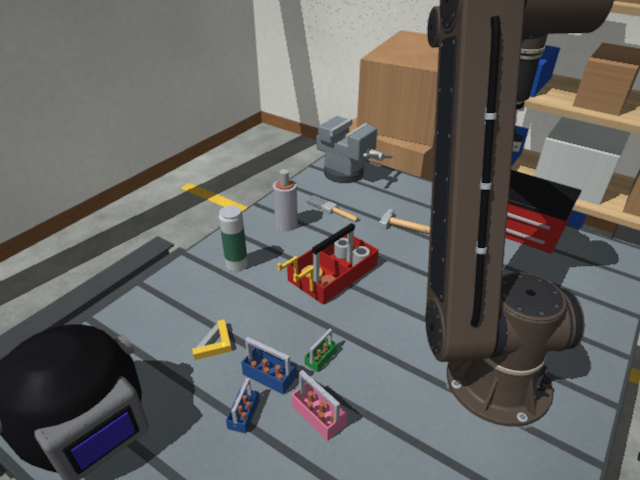

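The scene view shows the caddy (handle about (257,246)–(325,239), prongs ending near (362,225) and (368,245)). The larger blue tin is at (424,202) in the scene view and (268,368) in the side view. The smaller blue tin is just beside it at (459,188).

```bash
cat > h.py <<'E'
import numpy as np, cv2
from scipy.spatial.transform import Rotation as Ro
from bench import bot, optics
def ray(s,uv):
    d=s["R"].T@np.linalg.inv(s["K"])@np.array([uv[0],uv[1],1.]); return -s["R"].T@s["t"], d/np.linalg.norm(d)
def onz(s,uv,z):
    o,d=ray(s,uv); return o+d*(z-o[2])/d[2]
def tri(rays):
    A=sum(np.eye(3)-np.outer(d,d) for o,d in rays); b=sum((np.eye(3)-np.outer(d,d))@o for o,d in rays)
    X=np.linalg.solve(A,b); return X,[round(float(np.linalg.norm(np.cross(X-o,d))),1) for o,d in rays]
def wrist(name):
    st=bot.sense(); s=optics.snapshot("wrist"); cv2.imwrite(f"pics/{name}.png",s["pixels"])
    T=np.eye(4);T[:3,:3]=Ro.from_euler("xyz",st["tcp_rot"],degrees=True).as_matrix();T[:3,3]=st["position"]
    M=np.linalg.inv(T@s["tool_from_camera"]); s["R"]=M[:3,:3]; s["t"]=M[:3,3]; return s
def proj(s,X):
    p=s["K"]@(s["R"]@np.asarray(X,float)+s["t"]); return p[:2]/p[2]
def down(a):
    """tool pointing down, jaw axis (tool y) at world angle a deg"""
    a=np.radians(a); y=np.array([np.cos(a),np.sin(a),0]); x=np.array([0,0,-1.])
    return Ro.from_matrix(np.c_[x,y,np.cross(x,y)]).as_euler("xyz",degrees=True)
E
python3 - <<'E'
from h import *
import pickle
D=pickle.load(open("d0.pkl","rb")); a,b=D["scene"],D["side"]
P={"hand-y":((257,246),(355,228),126),"hand+y":((325,239),(314,248),126),"tin1":((417,176),(247,341),95),"tin2":((440,208),(290,354),95),
"prongA":((362,224),(297,272),120),"prongB":((368,244),(280,266),120),"smalltin":((459,188),(242,405),30),"green":((376,194),(321,352),30),"pink":((406,161),(317,405),30)}
for k,(u,v,z) in P.items():
    X,e=tri([ray(a,u),ray(b,v)]); print(k,np.round(X),e,np.round(onz(a,u,z)),np.round(onz(b,v,z)))
st=bot.sense(); R=Ro.from_euler("xyz",st["tcp_rot"],degrees=True).as_matrix();print(np.round(R,2).tolist())
s=optics.snapshot("wrist");print(np.round(s["tool_from_camera"],2).tolist(),s["K"][0,0])
E
```

```text
hand-y [ 504. -180.  115.] [2.8, 2.8] [ 514. -179.  126.] [ 495. -170.  126.]
hand+y [540. -27. 125.] [4.2, 4.2] [545. -25. 126.] [538. -30. 126.]
tin1 [453. 285. 126.] [35.2, 35.2] [403. 275.  95.] [492. 296.  95.]
tin2 [448. 278.  45.] [49.0, 49.0] [521. 285.  95.] [391. 271.  95.]
prongA [523.  72. 120.] [3.7, 3.7] [526.  74. 120.] [522.  68. 120.]
prongB [578.  68. 112.] [1.8, 1.8] [585.  66. 120.] [571.  74. 120.]
smalltin [426. 398.  31.] [0.5, 0.5] [425. 398.  30.] [426. 397.  30.]
green [371. 180.  25.] [0.4, 0.4] [375. 177.  30.] [368. 184.  30.]
pink [291. 305.  33.] [4.1, 4.1] [286. 304.  30.] [295. 307.  30.]
[[0.0, -0.39, 0.92], [-0.0, 0.92, 0.39], [-1.0, -0.0, 0.0]]
[[0.0, -0.24, 0.97, -135.43], [1.0, -0.0, -0.0, 0.24], [0.0, 0.97, 0.24, -64.89], [0.0, 0.0, 0.0, 1.0]] 338.4869765188379
```

Run:
```python
from h import *
import pickle
D=pickle.load(open("d0.pkl","rb")); a=D["scene"]
print("spray top",onz(a,(387,298),190).round(),"roller base",onz(a,(275,380),0).round())
def go(p,ang,name):
    c=[(k,bot.ik(p,down(k))) for k in (ang,ang-180)]; q0=bot.sense()["joints"]
    k,q=min([x for x in c if x[1] is not None],key=lambda x:abs(x[1][5])); print(k,np.round(q,0))
    bot.move_joints(q); s=wrist(name)
    pickle.dump({k:s[k] for k in("K","R","t","pixels")},open(name+".pkl","wb"));return s
s=go([555,40,280],77-90+90,"w_hook"); 
s2=go([452,281,250],100,"w_tin")
for n in ["tin_bail"]:
    for d in optics.trace("wrist",n)[:4]: print(n,round(d["conf"],2),np.round(d["position"]),d["mask"].sum())
print(bot.sense()["t"],proj(s,[555,40,115]),proj(s2,[452,281,95]))
cv2.imwrite("pics/both.png",cv2.resize(np.hstack([s["pixels"],s2["pixels"]]),(1280,480)))
```

```text
spray top [772.  30. 190.] roller base [ 787. -221.    0.]
-103 [ 24.   8. -12.   0. -70.  53.]
-80 [ 53.   7. -17.   0. -66.  47.]
tin_bail 0.94 [274. 344.] 1893
tin_bail 0.76 [208. 226.] 3671
tin_bail 0.63 [314. 227.] 6089
tin_bail 0.63 [382. 284.] 816
4.3833 [318.74728493 230.44988572] [318.72027369 233.08255172]<stdin>:10: UserWarning: Gimbal lock detected. Setting third angle to zero since it is not possible to uniquely determine all angles.
<stdin>:11: UserWarning: Gimbal lock detected. Setting third angle to zero since it is not possible to uniquely determine all angles.
```

View pics/w_hook.png

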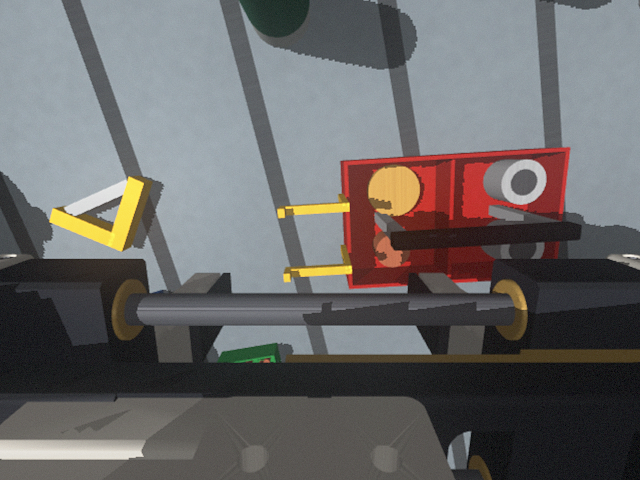

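View pics/w_tin.png

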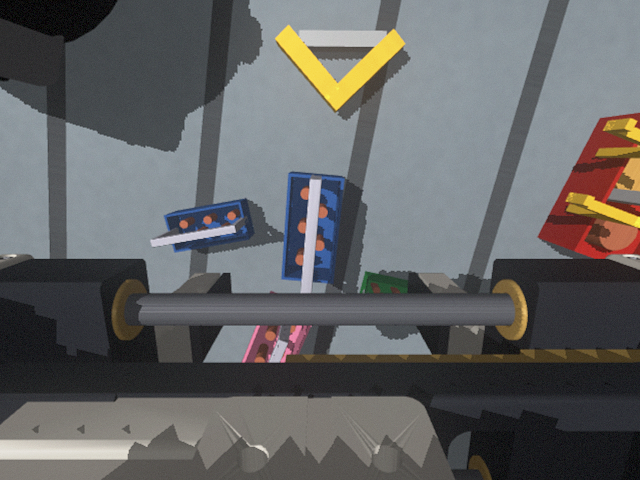

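Wrist views: the hook view shows tray rim corners at about (342,161), (569,149) and (349,287), with the arms ending at (281,211) and (287,274). The tin view shows rim corners at about (289,172), (345,178), (283,277) and (333,282), with the bar running (316,180) to (306,292). I'll fit the poses from these points.

```bash
cat > fit.py <<'E'
from h import *
from scipy.optimize import least_squares
def world(p,X):
    c,s=np.cos(p[2]),np.sin(p[2]); X=np.asarray(X,float); z0=p[3] if len(p)>3 else 0
    return np.array([p[0]+c*X[0]-s*X[1],p[1]+s*X[0]+c*X[1],X[2]+z0])
def fit(s,p0,pairs):
    f=lambda p:np.concatenate([proj(s,world(p,X))-uv for X,uv in pairs])
    r=least_squares(f,p0,x_scale=[10,10,.1]); return r.x,r.fun.reshape(-1,2).round(1)
E
python3 - <<'E'
from fit import *
import pickle
h=pickle.load(open("w_hook.pkl","rb"));t=pickle.load(open("w_tin.pkl","rb"));D=pickle.load(open("d0.pkl","rb"))
C=[((70,115,60),(342,161)),((70,-115,60),(569,149)),((-70,115,60),(349,287)),((30,173,122),(279,208)),((-30,173,122),(285,270))]
pc,r=fit(h,[522,-103,-.22],C); print("caddy",pc.round(3),np.degrees(pc[2]),r.tolist())
T=[((56,28,45),(289,172)),((56,-28,45),(345,178)),((-56,28,45),(283,277)),((-56,-28,45),(333,282)),((56,0,100),(315,179))]
pt,r=fit(t,[452,281,.17],T); print("tin",pt.round(3),np.degrees(pt[2]),r.tolist())
def seg(im,s,p,A,B,c):
    cv2.line(im,*[tuple(int(round(v)) for v in proj(s,world(p,X))) for X in(A,B)],c,1)
ims=[]
for s,crop in((h,(130,310,260,600)),(t,(150,310,200,540)),(D["scene"],(130,310,220,560))):
    im=s["pixels"].copy()
    for x in(-70,70):seg(im,s,pc,(x,-115,60),(x,115,60),(0,255,0))
    for x in(-7,7):seg(im,s,pc,(x,-80,135),(x,80,135),(0,255,0))
    for x in(-34,-26,26,34):seg(im,s,pc,(x,115,110),(x,173,110),(255,255,0))
    seg(im,s,pc,(-30,157,115),(30,157,115),(255,0,255))
    for y in(-5,5):seg(im,s,pt,(-56,y,100),(56,y,100),(0,255,0))
    for y in(-28,28):seg(im,s,pt,(-56,y,45),(56,y,45),(0,255,255))
    a,b,c,d=crop; ims.append(cv2.resize(im[a:b,c:d],(560 if len(ims)!=9 else 0,int(560*(b-a)/(d-c)))))
im=np.vstack(ims); print(im.shape); f=min(1,600/im.shape[0])
k=[cv2.resize(i,(395,290)) for i in ims]; cv2.imwrite("pics/ov1.png",np.vstack([np.hstack(k[:2]),np.hstack([k[2],k[2]*0])]))
np.save("poses.npy",np.array([pc,pt]))
E
```

```text
caddy [ 5.21121e+02 -9.73550e+01 -1.89000e-01] -10.856460441859557 [[0.1, -3.1], [-0.0, -0.4], [-4.0, -0.5], [2.4, 0.3], [0.8, 3.3]]
tin [4.43135e+02 2.86505e+02 8.50000e-02] 4.890360294814203 [[-0.6, 0.0], [-0.2, -1.0], [-1.4, 1.6], [0.8, 0.9], [1.2, -0.9]]
(855, 560, 3)
```

View pics/ov1.png

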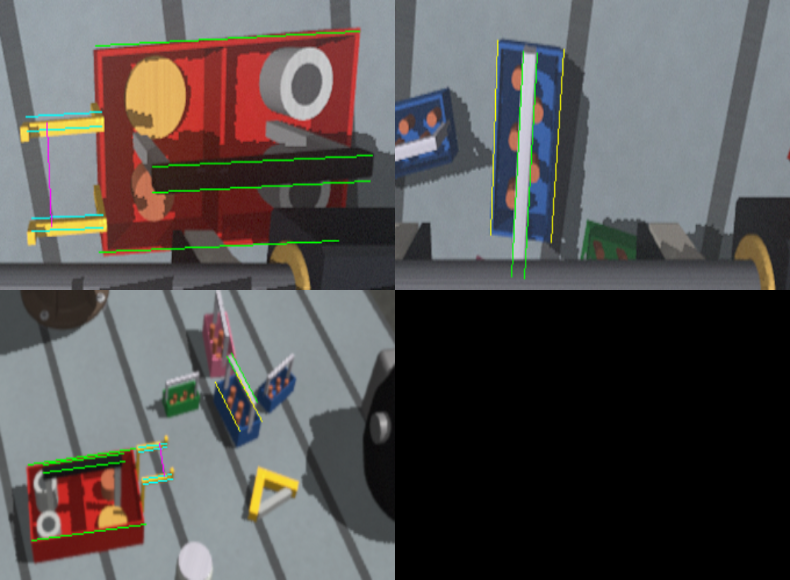

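```bash
cat >> fit.py <<'E'
TIN=[(x,y,z) for x in(-56,56) for y in(-28,28) for z in(0,45)]+[(x,y,100) for x in(-56,56) for y in(-5,5)]
CAD=[(x,y,z) for x in(-70,70) for y in(-115,115) for z in(0,60)]+[(x,y,135) for x in(-7,7) for y in(-80,80)]+[(x,179,z) for x in(-34,34) for z in (102,122)]
def sup(m):
    v,u=np.nonzero(m); return np.c_[u,v]
A=np.arange(16)*np.pi/8; DIR=np.c_[np.cos(A),np.sin(A)]
def silres(p,s,m,M):
    q=np.array([proj(s,world(p,X)) for X in M]); return (q@DIR.T).max(0)-(sup(m)@DIR.T).max(0)
E
python3 - <<'E'
from fit import *
import pickle
D=pickle.load(open("d0.pkl","rb"));P=np.load("poses.npy")
def near(c,n,uv): return min(D[c,n],key=lambda d:np.hypot(*(np.array(d["position"])-uv)))["mask"]
for nm,M,p0,ms in(("caddy",CAD,P[0],{"scene":near("scene","caddy",(296,259)),"side":near("side","caddy",(333,265))}),
                ("tin",TIN,P[1],{"scene":near("scene","tin_bail",(422,204)),"side":near("side","tin_bail",(268,364))})):
    for cs in(["scene"],["side"],["scene","side"]):
        f=lambda p:np.concatenate([silres(p,D[c],ms[c],M) for c in cs])
        r=least_squares(f,p0,x_scale=[10,10,.1],loss="soft_l1"); print(nm,cs,r.x[:2].round(1),np.degrees(r.x[2]).round(1),np.abs(f(r.x)).mean().round(2),"start",np.abs(f(p0)).mean().round(2))
E
```

```text
caddy ['scene'] [ 516.5 -100.2] -10.5 1.13 start 1.52
caddy ['side'] [ 519.9 -100.4] -8.9 0.93 start 1.38
caddy ['scene', 'side'] [518.4 -99.9] -9.5 1.15 start 1.45
tin ['scene'] [439.6 286.3] 2.4 1.35 start 1.45
tin ['side'] [441.8 286.4] 4.2 0.93 start 0.92
tin ['scene', 'side'] [441.3 286.3] 3.8 1.17 start 1.18
```

Silhouettes from both fixed cameras agree with the wrist fit to a few mm. Grasping now.

```bash
cat >> fit.py <<'E'
CP=np.array([519,-99.5,np.radians(-10.3)]); TP=np.array([442,286.4,np.radians(4.5)])
AC=-100.3
def tcp_over(X): return world(CP,X)+[0,0,3]
E
python3 - <<'E' 2>/dev/null
from fit import *
import pickle
t=pickle.load(open("w_tin.pkl","rb")); print("small handle end",onz(t,(242,228),75).round(),onz(t,(152,242),75).round())
b=world(TP,(0,0,98)); o=down(-85.5)
bot.move_ptp(b+[0,0,80],o)
hit=bot.move_linear(b,v=120,threshold=8); print("hit",hit,bot.sense()["position"].round(1))
bot.clamp(25); print("w",bot.sense()["width"])
bot.move_linear(b+[0,0,75],v=100); st=bot.sense(); print(st["width"],st["ft_force"].round(2),st["ft_torque"].round(2))
bot.move_linear(tcp_over((0,250,145)),down(AC),v=180)
st=bot.sense(); print(st["t"],st["position"].round(1),st["width"])
s=[optics.snapshot(c) for c in("scene","side")]; pickle.dump(s,open("pre.pkl","wb"))
k=[cv2.resize(s[0]["pixels"][100:310,220:500],(400,300)),cv2.resize(s[1]["pixels"][190:400,180:460],(400,300))]
cv2.imwrite("pics/pre.png",np.hstack(k))
E
```

```text
small handle end [440. 352.  75.] [412. 434.  75.]
hit False [442.7 287.   99.1]
w 9.701200183179548
9.445310348137292 [-0.67 -0.15 -1.75] [-0.08  0.16 -0.01]
8.8833 [563.4 146.9 148.1] 9.4160196934255
```

View pics/pre.png

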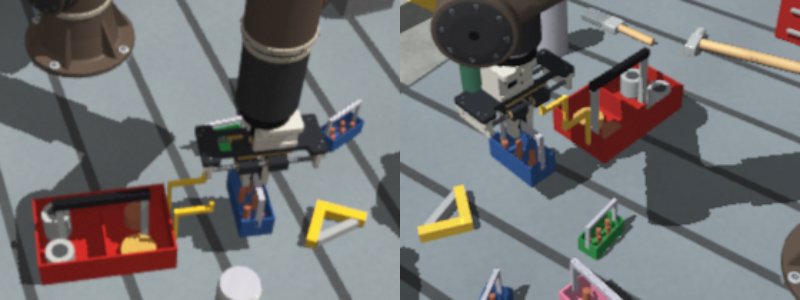

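The picture shows the tin held level just outside the hook, with its bar parallel to the caddy's x. Next I insert it, lower it to contact and look before letting go.

```bash
python3 - <<'E' 2>/dev/null
from fit import *
import pickle
bot.move_linear(tcp_over((0,220,138)),v=100)
hit=bot.move_linear(tcp_over((0,157,138)),v=80,threshold=6); st=bot.sense(); print("in hit",hit,st["position"].round(1),st["ft_force"].round(2))
if not hit:
    h=bot.move_linear(tcp_over((0,157,120)),v=60,threshold=4); print("hit1",h,bot.sense()["position"].round(1))
    if not h: h=bot.move_linear(tcp_over((0,157,111)),v=25,threshold=2.5)
    st=bot.sense(); print("hit2",h,st["position"].round(1),st["ft_force"].round(2),st["t"],"target",tcp_over((0,157,115)).round(1))
s=[optics.snapshot(c) for c in("scene","side")]
k=[cv2.resize(s[0]["pixels"][130:310,220:460],(400,300)),cv2.resize(s[1]["pixels"][190:370,220:460],(400,300))]
cv2.imwrite("pics/seat.png",np.hstack(k))
E
```

```text
in hit False [547.3  55.1 141.1] [-0.5   0.75 -1.78]
hit1 False [546.8  55.  122.4]
hit2 True [547.7  55.2 117.8] [-0.63  0.7   2.67] 11.1333 target [547.1  55.  118. ]
```

View pics/seat.png

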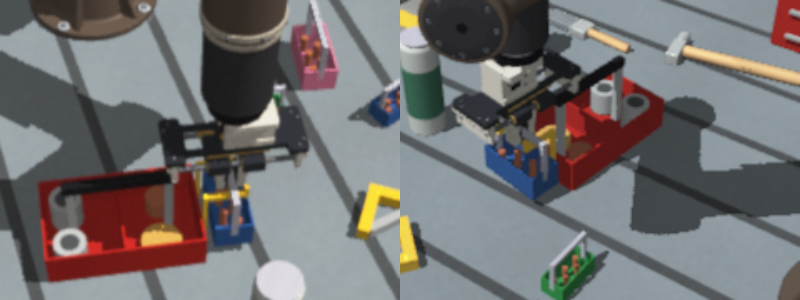

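```bash
python3 - <<'E' 2>/dev/null
from fit import *
import pickle
bot.open_gripper(); bot.pause(.2)
bot.move_linear(np.array(bot.sense()["position"])+[0,0,100],v=80)
p=tcp_over((0,0,230))
for k in(-10.3,169.7): print(k,np.round(bot.ik(p,down(k)),0) if bot.ik(p,down(k)) is not None else None)
k=min((-10.3,169.7),key=lambda k:abs(bot.ik(p,down(k))[5]))
bot.move_ptp(p,down(k))
st=bot.sense(); print(k,st["t"],st["position"].round(1))
s=[optics.snapshot(c) for c in("scene","side")]; w=wrist("w_cad"); pickle.dump({q:w[q] for q in("K","R","t","pixels")},open("w_cad.pkl","wb"))
for sc,c in zip(s,("scene","side")):
    m=[d for d in optics.trace(c,"caddy") if d["mask"].sum()>2500][0]["mask"]
    f=lambda p:silres(p,sc,m,CAD); print(c,np.abs(f(CP)).mean().round(2),m.sum())
for sc in s+[w]:
    for X in((-7,-80,135),(7,-80,135),(-7,80,135),(7,80,135)): cv2.circle(sc["pixels"],tuple(int(round(v)) for v in proj(sc,world(CP,X))),2,(0,255,0),1)
q=[cv2.resize(s[0]["pixels"][130:310,220:460],(400,300)),cv2.resize(s[1]["pixels"][190:370,220:460],(400,300)),cv2.resize(w["pixels"][:360],(400,300))]
cv2.imwrite("pics/hung.png",np.vstack([np.hstack(q[:2]),np.hstack([q[2],q[2]*0])]))
E
```

```text
-10.3 [ 10.   7. -19.   0. -64. 159.]
169.7 [ 10.   7. -19.   0. -64. -21.]
169.7 15.3417 [519.  -99.3 232.8]
scene 0.73 6044
side 1.21 3757
```

View pics/hung.png

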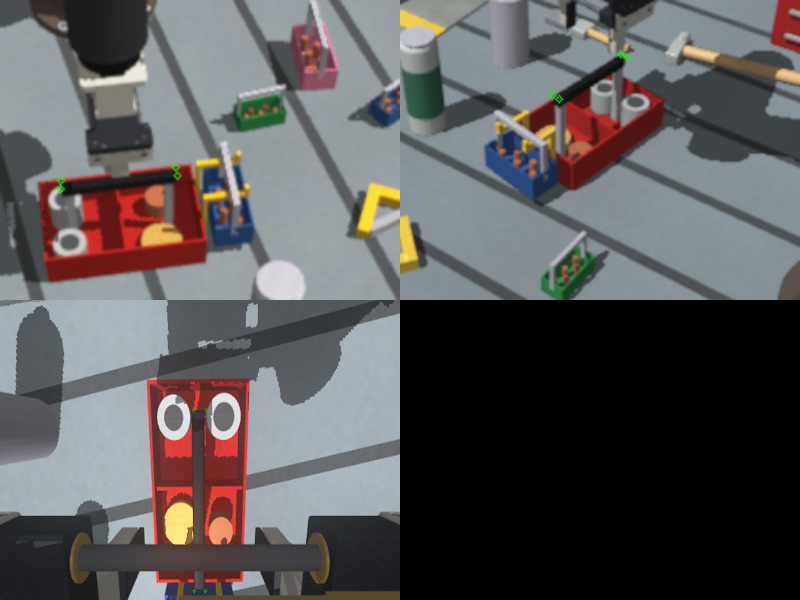

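The tin now hangs free on both prongs. The projected bar corners match the real handle in all three views. Next: descend, grip and make a small test lift.

```bash
python3 - <<'E' 2>/dev/null
from fit import *
g=tcp_over((0,0,125))
h=bot.move_linear(g,v=90,threshold=10); print(h,bot.sense()["position"].round(1))
if not h:
    bot.clamp(60); bot.pause(.2); s0=bot.sense(); print(s0["width"],s0["ft_force"].round(1),s0["ft_torque"].round(2))
    p=np.array(s0["position"])
    bot.move_linear(p+[0,0,20],v=30); bot.pause(.3); st=bot.sense()
    dt=np.array(st["ft_torque"])-s0["ft_torque"]; print(st["width"],st["ft_force"].round(1),st["ft_torque"].round(2),"dT about caddy x",dt@[np.cos(CP[2]),np.sin(CP[2]),0],st["t"])
s=[optics.snapshot(c) for c in("scene","side")]
q=[cv2.resize(s[0]["pixels"][130:310,220:460],(400,300)),cv2.resize(s[1]["pixels"][190:370,220:460],(400,300))]
cv2.imwrite("pics/lift1.png",np.hstack(q))
E
```

```text
False [519.4 -99.5 128.6]
13.421434819888372 [ 3.3 -0.3 -1.9] [ 0.12 -0.86 -0.11]
13.497747398423268 [-0.2 -0.7 -5.4] [ 0.02  0.12 -0.  ] dT about caddy x -0.2696757695859632 19.375
```

View pics/lift1.png

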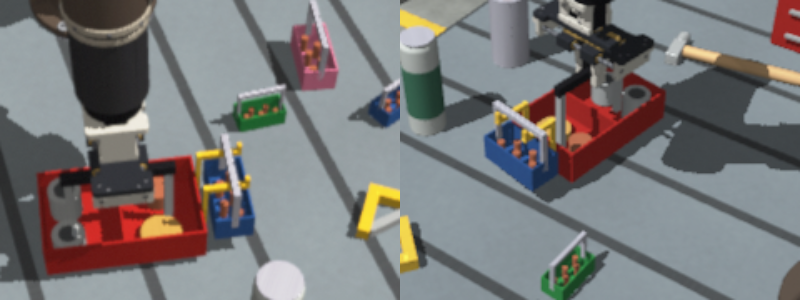

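```bash
python3 - <<'E' 2>/dev/null
from fit import *
p=np.array(bot.sense()["position"])
bot.move_linear(p+[0,0,82],v=50); bot.pause(1); st=bot.sense()
print(st["position"].round(1),st["width"],st["ft_force"].round(1),st["ft_torque"].round(2),st["t"])
z=st["position"][2]-128.6
s=[optics.snapshot(c) for c in("scene","side")]
for sc in s:
    for P in([(70,-115,60),(70,115,60),(-70,115,60),(-70,-115,60)],[(-70,115,0),(-70,-115,0)],[(70,115,0),(70,-115,0)],[(-50,157,120),(50,157,120)]):
        cv2.polylines(sc["pixels"],[np.array([proj(sc,world([*CP,z],X)) for X in P]).round().astype(int)],len(P)>2,(0,255,0),1)
cv2.imwrite("pics/fin.png",np.hstack([cv2.resize(s[0]["pixels"][70:340,180:500],(400,340)),cv2.resize(s[1]["pixels"][130:400,180:500],(400,340))]))
E
```

```text
[519.3 -99.4 229.9] 13.757772272507438 [-0.7 -0.5 -6.3] [0.02 0.05 0.01] 22.2667
```

View pics/fin.png

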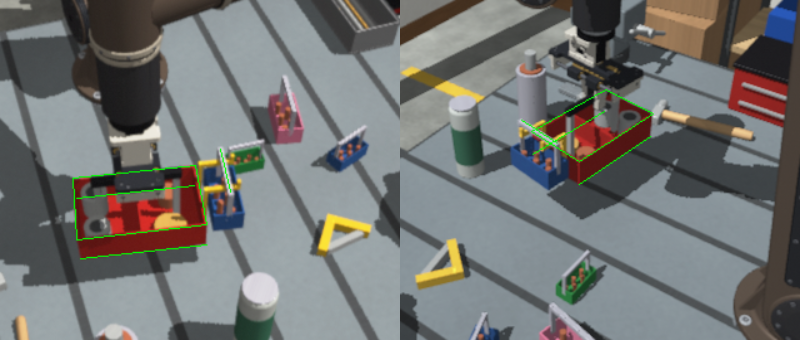

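The caddy is about 101 mm up. A level model drawn over it matches in both views, and the tin hangs on both prongs.

```bash
python3 -c "
from bench import bot
s=bot.sense();print(s['position'],s['ft_force'],abs(s['qvel']).max(),s['t']);bot.hand_in()"
```

```text
[519.2749486  -99.40913593 229.95457791] [ 0.28913851  0.57156574 -5.84513811] 0.07406433378230773 22.3667
the job is handed in; nothing more can be done
```

The larger blue tin is hanging by its handle on both yellow prongs. I let go of it while the caddy stood on the bench, then lifted the caddy by its black handle. The arm is holding the caddy about 101 mm up, and the job was handed in at 22.4 s.

**Last checks:**
- **Level:** in both fixed-camera views the caddy matched the outline of a level caddy at that height. The moment at the wrist was almost zero (0.05 N m or less).
- **Load:** the wrist carried about 6 N, roughly the weight of caddy and tin together.
- **Steadiness:** the joints were still, moving less than 0.1 °/s.
- **Other things on the bench:** by eye, those in view looked to be where they started; I didn't measure them. The brush is mostly out of the last picture.

**Minor disagreements:**
- **Position estimates:** the wrist-camera and fixed-camera estimates of the caddy and tin differed by up to about 5 mm and 2.5°. I used values in between, and the tin touched the hook within 1 mm of the expected height.
- **Finger opening:** the reading drifted from 13.4 to 13.8 mm during the lift, and I saw no slip.

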